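Set the bleed valve two turns open

ROBOT

A 6-joint arm with a two-finger parallel gripper is mounted at the origin on a cart in front of the work surface, level with it; the furniture and walls round the work are solid. World frame = base frame: x ahead of the robot, y to its left, z up, the work surface at z = 0. Lengths are in m, angles in rad, forces in N, time in s.
With the tool pointing down it reaches from about 0.35 to 1 m from the base axis. Payload 7.1 kg.
Tool frame: the origin (TCP) lies at the very end of the fingers, on their centre line; the grasp point (between the pads) lies 19 mm behind it; z points along the fingers, y is the line along which they close (so a half turn about z gives the same grasp; the last joint's range is limited). The gripper opens to 85 mm and grips with 20 to 120 N. Pads are 22 mm wide; open, the fingers measure 114 mm over their backs; the gripper's body (76 mm by 85 mm) begins 54 mm behind the grasp point. The pads swing forward as they close: fully open they stand 13 mm farther back than shut.
Start: joints at [-1.283, 0.423, 1.63, -0, 1.089, -0.019], TCP at [0.189, -0.596, 0.231] pointing down, gripper open.
Joint ranges: [-3, 3], [-0.9, 2.11], [0.09, 2.58], [-1.31, 4.45], [0.11, 2.69], [-2.54, 2.54]. Speed limits (rad/s): [2.39, 2.39, 3.01, 3.14, 3.14, 3.14].

INTERFACE

Orientations are given as a unit quaternion [w, x, y, z].
In Python, from rig import env, optics, workorder gives the robot as it stands.
- The arm moves only by the tool step_arm, never from a script. Its argument "series" is a list of rows, each an object with "delta_pos": the shift along the tool's x, y, z in m, a list of three; "twist": the turn, a rotation vector about the tool's x, y, z in degrees, a list of three. A call has 1 to 10 rows; each row is the pose to reach, as a shift and turn from the pose commanded when the call began, along the tool's axes at that moment; what a row does not reach only later rows make up. A row lasts 1/8 s, in which the tool goes at most 62.5 mm and 10.7 degrees, less where a joint would pass 70% of its speed; a pose out of reach is approached as far as the arm can. A call with a gripper value outside its range is refused whole. "jaw" is the closure, from -1 (fully open) to 1 (shut), set as the call begins (left out, the last holds). The fingers move at their own pace and stop on an object; the grip force is fixed at half the most. Time passes only in rows, so rows that repeat a pose let the fingers close. It gives the time, the measured TCP pose, the force, the opening and the grip force at its end, in the units of the state.
- env.state(): the state, without advancing time (a new reading comes with each control period).
- optics.grab_frame(name): name is "scene" or "side" or "wrist"; returns a dict with "frame" (384x512x3 uint8, blue, green, red), "depth" (384x512 float32, m along the optical axis (not along the pixel's ray), 0 where there is no reading), "K" (3x3 intrinsics, pixels), "rvec" (rotation vector, rad) and "tvec" (3), from world to camera coordinates, as OpenCV has them. Camera axes: x right, y down, z forward; pixel columns grow to the right and rows downward; lengths in m; the calibration is good to about 2 mm. A picture is of the moment at which its call begins.
- workorder.job_done(): hands the job in; it is judged then, once.
The state is a dict: "clock": time; "q": joint angles; "joint_velocities": joint speeds; "joint_efforts": joint torques, N m; "ee_pos": TCP position; "tool_rot": TCP orientation; "contact_force": force on the tool from outside, world axes, zero at the start; "torque": the same for the moment, N m; "gripper_width": finger opening in m; "gripper_force": force on a finger pad.
Only numpy, scipy, OpenCV 4.12 (cv2) and the standard library are available. Lean on these libraries where they do the work, as an engineer would, in place of code of your own. Each camera call takes 0.05 s, during which the arm holds its last target. There are 200 camera calls.

TASK

Set the bleed valve with the black crank handle on its red handwheel: screw it clockwise (seen from above) until it is fully shut against its stop, then back it off counter-clockwise exactly two full turns. Finish while still gripping the handle, wheel at rest, ready to shut it again: do not let go. Leave the other things on the bench where they are.

Things in the scene. Friction and masses are not known exactly. Their poses are not given: they have to be found in the camera images.
- valve_unit: the bleed valve unit, fixed to the table: an aluminium plate 130 x 250 mm (own x, y), top 14 mm above the table; on it a brass valve with the red handwheel at own x 0, y +50 mm, and a grey indicator box 86 x 46 mm, top 62 mm above the table, at own x 0, y -78 mm. Origin: centre of its underside, on the table; z up.
- two_turn_tick (a point): the long green tick in the middle of the indicator box's white scale, 63 mm above the table. A red pointer on the scale moves 10 mm along the unit's own +x per turn of opening; ticks are one turn apart: the long black one 20 mm before the green one (own -x) is shut, the green one is two turns open.
- wheel_centre (a point): the middle of the red handwheel, on its vertical axis, in the plane of the rim, 90 mm above the table. The rim is a 12 mm thick ring of 45 mm radius (102 mm across outside); nothing of the wheel itself stands higher than 100 mm above the table except the handle.
- valve_wheel (a joint): turn of the handwheel, rad: 0 = shut, against a hard stop; grows counter-clockwise seen from above (opening); two turns are 12.57, far stop 25.13. Starts between 3.5 and 8.5. At 0 the handle lies from the wheel's centre along the valve unit's own +x; its angle from there is this value. It stays where it is left (about 3 N at the handle turn it) and does not rise.
- crank_handle: the black upright crank handle on the wheel's rim, a cylinder of 20 mm diameter and 52 mm length that revolves freely on its pin, so a gripper can hold it without turning its wrist while it leads the handle round the circle. Its axis is vertical, 45 mm from the wheel's axis. Origin: centre of its lower end, about 100 mm above the table; its top is about 152 mm above the table.
- handle_grip (a point): point on the crank handle's axis to grip at, 31 mm above its lower end, about 131 mm above the table
- rack_orange: loose orange microtube rack, 61 x 182 x 44 mm, standing left of the valve unit (robot's left), to be left alone; origin: centre of its underside
- rack_blue: loose blue microtube rack with tubes, 62 x 182 x 60 mm, standing right of the valve unit, to be left alone; origin: centre of its underside
- forceps: loose steel forceps, 15 x 138 x 8 mm, lying nearer the robot than the valve unit, to be left alone; origin: centre of the underside
- marker_black: loose black marker, 12 x 138 x 14 mm, lying at the right, to be left alone; origin: centre of the underside
- carton: loose low white carton, 86 x 115 x 28 mm, at the left, to be left alone; origin: centre of the underside

How it is judged:
By the outcome, as a careful person would: the job done as asked, in the order asked, and still so for the second after the job is handed in, while the arm keeps its last pose, push and grip.
It also fails if it takes over 64 s, if anything falls off the work surface, if the arm or the gripper's body presses on something with over 40 N, if the wrist force passes 120 N, or if a joint passes its speed limit or range.

## Working session

There is one attempt and no reset: what is moved stays moved. The work goes in short steps, Python scripts to look and compute and a tool call to move; the robot and the scene stay as the last step left them, time stands still between calls to the robot, and variables do not carry over. Pictures are saved under pics/ and viewed, at most 10 in all, crops included, and the job is handed in when it is done.

Besides the shell and the picture viewer there is one more tool, called after "Request:" as name([rows], argument=value, ...), one row to a line, values as JSON. step_arm: Moves the arm, as the interface text tells. Its arguments: {"type":"object","properties":{"series":{"type":"array","items":{"type":"object","properties":{"delta_pos":{"type":"array","items":{"type":"number"}},"twist":{"type":"array","items":{"type":"number"}}}}},"jaw":{"type":"number"}},"required":["series"]}

```bash
mkdir -p pics; cat > h.py <<'E'
import numpy as np, cv2
from rig import env, optics, workorder
def world(f,u,v,z=None):
    R=cv2.Rodrigues(np.array(f["rvec"],float))[0];t=np.array(f["tvec"],float).ravel()
    r=np.linalg.inv(f["K"])@np.array([u,v,1.]);o=-R.T@t;d=R.T@r
    s=f["depth"][int(v),int(u)] if z is None else (z-o[2])/d[2]
    return o+s*d
E
python3 - <<'E'
from h import *
for n in("scene","side"):
    f=optics.grab_frame(n);np.savez(n+".npz",**f)
    cv2.imwrite(f"pics/{n}.png",cv2.resize(f["frame"],(800,600),interpolation=cv2.INTER_CUBIC))
print(env.state())
E
```

```text
{'clock': 0.1, 'q': array([-1.28300586e+00,  4.23762297e-01,  1.63059552e+00,  1.20561390e-05,
        1.08858333e+00, -1.90185219e-02]), 'joint_velocities': array([ 0.00044853, -0.00210614, -0.00394477,  0.00130983, -0.00020393,
        0.00105563]), 'joint_efforts': array([-3.05886342e-04, -5.58423793e+01, -2.82445443e+01, -5.79661742e-05,
        3.04948786e-03, -3.24850717e-06]), 'ee_pos': array([ 0.18864204, -0.59534962,  0.23063183]), 'tool_rot': array([-6.68885718e-04,  9.88256791e-01,  1.52800723e-01, -8.50465313e-05]), 'contact_force': array([ 0.48495688,  0.26148564, -1.08522076]), 'torque': array([-0.04263923, -0.04522462, -0.02422506]), 'gripper_force': 0.0, 'gripper_width': 0.08495179508036428}
```

View pics/scene.png

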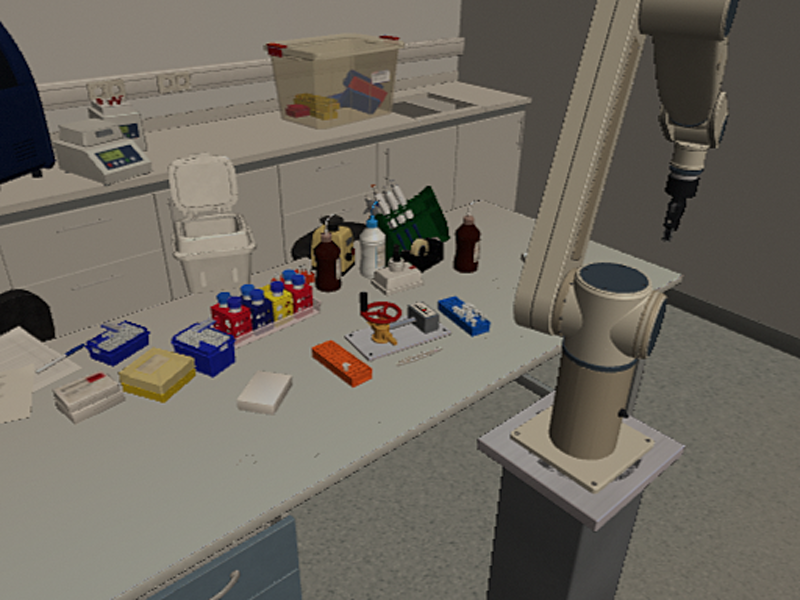

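View pics/side.png

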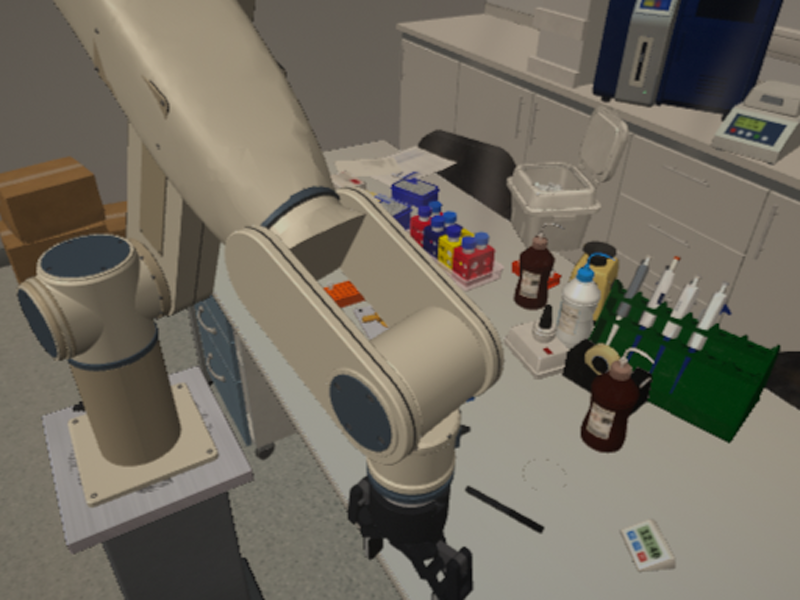

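The scene view shows the wheel at about (381,312) of 800x600, with the handle at (364,300). The side view has the arm blocking the valve. I'll enlarge the scene crop.

```bash
python3 - <<'E'
from h import *
f=np.load("scene.npz")
c=f["frame"][180:240,215:295]
cv2.imwrite("pics/crop1.png",cv2.resize(c,None,fx=10,fy=10,interpolation=cv2.INTER_CUBIC))
for n,u,v in[("wheel",244,200),("handle top",233,188),("orange",218,232),("blue",297,202),("carton",170,250)]:
    print(n,world(f,u,v).round(3))
R=cv2.Rodrigues(f["rvec"])[0];print(-R.T@f["tvec"].ravel())
# red wheel centroid
hsv=cv2.cvtColor(f["frame"],cv2.COLOR_BGR2HSV)
m=((hsv[...,0]<6)|(hsv[...,0]>174))&(hsv[...,1]>150)&(hsv[...,2]>60)
v,u=np.nonzero(m);k=(u>222)&(u<265)&(v>185)&(v<212)
P=np.array([world(f,a,b) for a,b in zip(u[k],v[k])])
print(len(P),P.min(0),P.max(0),np.median(P,0))
E
```

```text
wheel [0.556 0.082 0.092]
handle top [0.578 0.119 0.149]
orange [0.523 0.236 0.026]
blue [ 0.463 -0.124  0.047]
carton [0.537 0.433 0.03 ]
[-0.54463176  0.99998344  0.92785686]
170 [-0.54463176 -0.0763737  -0.00554074] [0.66357744 0.99998344 0.92785686] [0.55991665 0.08277157 0.09221345]
```

View pics/crop1.png

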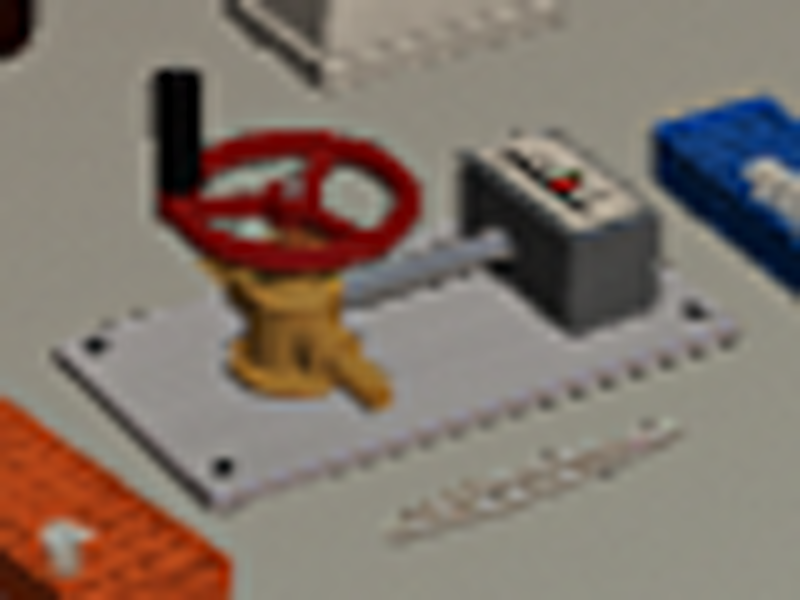

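The crop shows the wheel ring from x 160 to 420 and y 130 to 272. The handle axis is at crop x≈180, y 70–195, and the pointer at (565,183) is close to the green tick. Depth puts the wheel centre near (0.557, 0.082, 0.092), which matches the 90 mm rim height. Next I'll move above it for a wrist view.

Request:
step_arm([
  {"delta_pos":[0.05,-0.05,-0.05],"twist":[0,0,0]},
  {"delta_pos":[0.09,-0.09,-0.09],"twist":[0,0,0]},
  {"delta_pos":[0.49,-0.52,-0.13],"twist":[0,0,0]},
  {"delta_pos":[0.49,-0.52,-0.13],"twist":[0,0,0]},
  {"delta_pos":[0.49,-0.52,-0.13],"twist":[0,0,0]},
  {"delta_pos":[0.49,-0.52,-0.13],"twist":[0,0,0]},
  {"delta_pos":[0.49,-0.52,-0.13],"twist":[0,0,0]},
  {"delta_pos":[0.49,-0.52,-0.13],"twist":[0,0,0]},
  {"delta_pos":[0.49,-0.52,-0.13],"twist":[0,0,0]},
  {"delta_pos":[0.49,-0.52,-0.13],"twist":[0,0,0]},
], jaw=-1)

```text
clock: 1.35
ee_pos: [0.45, -0.0537, 0.3507]
tool_rot: [0.0, 0.988, 0.153, 0.0]
contact_force: [1.2, -1.1, -0.1]
gripper_width: 0.0852
gripper_force: 0.0
```

Request:
step_arm([
  {"delta_pos":[0.04,-0.04,0]},
  {"delta_pos":[0.07,-0.07,0]},
  {"delta_pos":[0.07,-0.07,0]},
  {"delta_pos":[0.07,-0.07,0]},
])

```text
validation failed for argument at $.se...
```

```bash
python3 - <<'E'
from h import *
f=optics.grab_frame("wrist");np.savez("w1.npz",**f)
cv2.imwrite("pics/w1.png",cv2.resize(f["frame"],(800,600),interpolation=cv2.INTER_CUBIC))
s=env.state();print(s["ee_pos"],s["q"],s["tool_rot"],s["contact_force"])
g=np.load("scene.npz")
for u,v in[(5.5,35.5),(21.5,50.5),(74,33.5)]: print(world(g,215+u,180+v,.014).round(4))
E
```

```text
[ 0.45282501 -0.04796755  0.35153813] [-0.13429037  0.02971561  1.85333675  0.00416409  1.25589592  1.12473894] [-0.00151941  0.98797145  0.15461803  0.00183357] [2.89626427 3.2067676  1.28592774]
[0.6235 0.1486 0.014 ]
[0.4995 0.1662 0.014 ]
[ 0.4575 -0.0742  0.014 ]
```

View pics/w1.png

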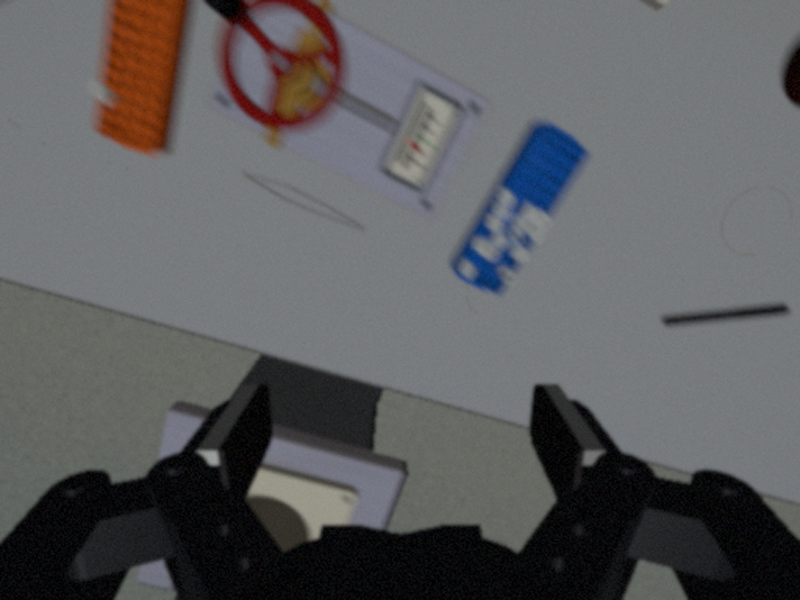

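The wrist view shows the wheel at (283,62), the handle at the top edge (225,5) and the scale at (420,135). It's slightly blurred. I'll centre over the wheel and let the arm settle.

Request:
step_arm([
  {"delta_pos":[0.04,-0.03,0],"twist":[0,0,0]},
  {"delta_pos":[0.08,-0.06,0],"twist":[0,0,0]},
  {"delta_pos":[0.11,-0.09,0],"twist":[0,0,0]},
  {"delta_pos":[0.11,-0.09,0],"twist":[0,0,0]},
  {"delta_pos":[0.11,-0.09,0],"twist":[0,0,0]},
  {"delta_pos":[0.11,-0.09,0],"twist":[0,0,0]},
])

```text
clock: 2.15
ee_pos: [0.5267, 0.0624, 0.3504]
tool_rot: [0.0, 0.988, 0.152, -0.0]
contact_force: [-0.5, -0.8, -0.5]
gripper_width: 0.0855
gripper_force: 0.0
```

```bash
python3 - <<'E'
from h import *
f=optics.grab_frame("wrist");np.savez("w2.npz",**f)
cv2.imwrite("pics/w2.png",cv2.resize(f["frame"],(800,600),interpolation=cv2.INTER_CUBIC))
s=env.state();print(s["ee_pos"],s["q"],s["tool_rot"],s["contact_force"])
E
```

```text
[0.52683943 0.06237771 0.35057215] [ 9.55075735e-02  1.60087883e-01  1.70932663e+00 -1.64278913e-04
  1.27222389e+00  1.36085448e+00] [ 7.70681835e-05  9.88356553e-01  1.52155572e-01 -2.73279657e-05] [-0.45338256 -0.2084618  -1.09616889]
```

View pics/w2.png

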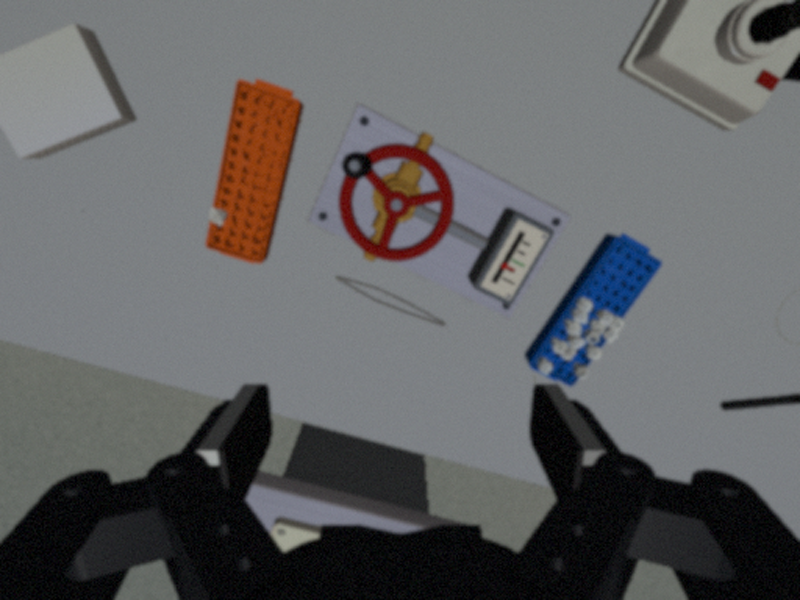

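The wheel hub is at (397,203), the handle top at (357,165), and the plate screws at (364,121), (556,221), (322,215) and (505,303).

```bash
python3 - <<'E'
from h import *
f=np.load("w2.npz");F=f["frame"]
hsv=cv2.cvtColor(F,cv2.COLOR_BGR2HSV)
m=(((hsv[...,0]<6)|(hsv[...,0]>174))&(hsv[...,1]>140)).astype(np.uint8);m[:,300:]=0;m[:,:212]=0;m[180:]=0
v,u=np.nonzero(m)
P=np.array([world(f,a,b,.09)[:2] for a,b in zip(u,v)])
h=cv2.convexHull(P.astype(np.float32));c,r=cv2.minEnclosingCircle(h);print("ring",c,r,len(P))
k=1/1.5625
w=lambda a,b,z:world(f,(a+.5)*k-.5,(b+.5)*k-.5,z)
hub=w(397,203,.095)[:2]
# dark handle blob
g=F.max(2);d=(g<45).astype(np.uint8);n,l,st,ce=cv2.connectedComponentsWithStats(d[:130,200:260])
print(st[1:],ce[1:]+[200,0])
ht=w(357,165,.152);print("hub",hub,"handle",ht, world(f,228,105))
H=[w(*p,.014)[:2] for p in((364,121),(322,215),(556,221),(505,303))]
print(np.round(H,4))
y=(H[0]+H[1]-H[2]-H[3]);yaw=np.arctan2(-y[0],y[1]);print("yaw",np.degrees(yaw),"c",np.mean(H,0))
n=np.array([-np.sin(yaw),np.cos(yaw)]);print("wheel from plate",np.mean(H,0)+.05*n)
x=np.array([n[1],-n[0]]);cc=np.array(c)
for C in(cc,):
  dd=ht[:2]-C;print(np.hypot(*dd),"angle",np.degrees(np.arctan2(*(dd[::-1]))-yaw))
t=w(506,267,.063)[:2]-np.mean(H,0);print("pointer own",t@x,t@n)
E
```

```text
ring (0.5631290674209595, 0.0770299881696701) 0.049634676426649094 1670
[[ 20  99  17  15 141]] [[229.0141844  105.39007092]]
hub [0.56441495 0.0765097 ] handle [0.58668754 0.11334349 0.152     ] [0.58707082 0.11368817 0.15318744]
[[ 0.6232  0.1299]
 [ 0.5214  0.1466]
 [ 0.5898 -0.0911]
 [ 0.4885 -0.0732]]
yaw -8.558383072576317 c [0.55573329 0.02803751]
wheel from plate [0.56317415 0.07748075]
0.04328593180231919 angle 65.58479186577166
pointer own -0.009823479986280303 -0.07465544619129999
```

The estimates agree: wheel centre is about (0.563, 0.077), handle about (0.587, 0.114), and yaw −8.6°. The pointer is near 1.2 turns open, which makes the joint about 7.4 rad. Descending over the handle.

Request:
step_arm([
  {"delta_pos":[0.03,-0.015,0.03],"twist":[0,0,0]},
  {"delta_pos":[0.06,-0.026,0.06],"twist":[0,0,0]},
  {"delta_pos":[0.073,-0.031,0.1],"twist":[0,0,0]},
  {"delta_pos":[0.073,-0.031,0.14],"twist":[0,0,0]},
  {"delta_pos":[0.073,-0.031,0.17],"twist":[0,0,0]},
  {"delta_pos":[0.073,-0.031,0.195],"twist":[0,0,0]},
  {"delta_pos":[0.073,-0.031,0.215],"twist":[0,0,0]},
  {"delta_pos":[0.073,-0.031,0.23],"twist":[0,0,0]},
  {"delta_pos":[0.073,-0.031,0.238],"twist":[0,0,0]},
  {"delta_pos":[0.073,-0.031,0.238],"twist":[0,0,0]},
])

```text
clock: 3.45
ee_pos: [0.5874, 0.1147, 0.1124]
tool_rot: [0.0, 0.988, 0.153, -0.0]
contact_force: [-0.0, 0.2, 0.0]
gripper_width: 0.0856
gripper_force: 0.0
```

```bash
python3 - <<'E'
from h import *
f=optics.grab_frame("wrist")
cv2.imwrite("pics/w3.png",f["frame"])
s=env.state();print(s["ee_pos"],s["q"],s["contact_force"])
E
```

```text
[0.58776828 0.11484761 0.11286959] [ 1.73095458e-01  5.39932129e-01  1.76218851e+00 -6.04059003e-06
  8.39005308e-01  1.43730144e+00] [-0.20766481  0.06048466  1.50939802]
```

View pics/w3.png

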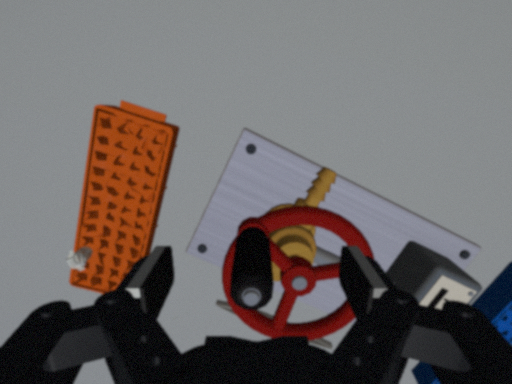

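The handle runs from (250,232) to (253,295) and sits between the fingers. Closing.

Request:
step_arm([
  {"delta_pos":[0,0,0],"twist":[0,0,0]},
  {"delta_pos":[0,0,0],"twist":[0,0,0]},
  {"delta_pos":[0,0,0],"twist":[0,0,0]},
  {"delta_pos":[0,0,0],"twist":[0,0,0]},
  {"delta_pos":[0,0,0],"twist":[0,0,0]},
  {"delta_pos":[0,0,0],"twist":[0,0,0]},
  {"delta_pos":[0,0,0],"twist":[0,0,0]},
  {"delta_pos":[0,0,0],"twist":[0,0,0]},
], jaw=1)

```text
clock: 4.5
ee_pos: [0.5878, 0.1153, 0.1129]
tool_rot: [-0.0, 0.988, 0.153, 0.0]
contact_force: [-1.0, 2.4, 5.1]
gripper_width: 0.0186
gripper_force: 58.6
```

```bash
cat > arc.py <<'E'
# rows for arc: args a0 da n (deg, world angle), centre cx cy, commanded tcp px py
import sys,numpy as np
a0,da,n,cx,cy,px,py=map(float,sys.argv[1:8])
X=np.array([.9534,.3018]);Y=np.array([.3018,-.9534])
for i in range(1,int(n)+1):
    a=np.radians(a0+da*i);d=np.array([cx,cy])+.045*np.array([np.cos(a),np.sin(a)])-[px,py]
    print(round(a0+da*i,1),[round(d@X,4),round(d@Y,4),0])
E
python3 - <<'E'
from h import *
s=env.state();print(s["clock"],s["ee_pos"],s["contact_force"],s["gripper_width"],s["gripper_force"])
p=s["ee_pos"][:2]-[.5631,.0772];print(np.hypot(*p),np.degrees(np.arctan2(p[1],p[0])))
E
python3 arc.py 57 -15 10 .5631 .0772 .5876 .1149
```

```text
4.5 [0.58784829 0.11527578 0.11294401] [-0.95359591  2.39824204  5.08795353] 0.01862861902252457 58.59029710292816
0.045411923909666994 56.977162224679354
42.0 [np.float64(0.0062), np.float64(0.0099), 0]
27.0 [np.float64(0.0097), np.float64(0.0212), 0]
12.0 [np.float64(0.0101), np.float64(0.0329), 0]
-3.0 [np.float64(0.0074), np.float64(0.0444), 0]
-18.0 [np.float64(0.0019), np.float64(0.0547), 0]
-33.0 [np.float64(-0.0062), np.float64(0.0633), 0]
-48.0 [np.float64(-0.0161), np.float64(0.0695), 0]
-63.0 [np.float64(-0.0274), np.float64(0.0729), 0]
-78.0 [np.float64(-0.0391), np.float64(0.0733), 0]
-93.0 [np.float64(-0.0505), np.float64(0.0707), 0]
```

Request:
step_arm([
  {"delta_pos":[0.0062,0.0099,0],"twist":[0,0,0]},
  {"delta_pos":[0.0097,0.0212,0],"twist":[0,0,0]},
  {"delta_pos":[0.0101,0.0329,0],"twist":[0,0,0]},
  {"delta_pos":[0.0074,0.0444,0],"twist":[0,0,0]},
  {"delta_pos":[0.0019,0.0547,0],"twist":[0,0,0]},
  {"delta_pos":[-0.0062,0.0633,0],"twist":[0,0,0]},
  {"delta_pos":[-0.0161,0.0695,0],"twist":[0,0,0]},
  {"delta_pos":[-0.0274,0.0729,0],"twist":[0,0,0]},
  {"delta_pos":[-0.0391,0.0733,0],"twist":[0,0,0]},
  {"delta_pos":[-0.0505,0.0707,0],"twist":[0,0,0]},
])

```text
clock: 5.75
ee_pos: [0.5617, 0.0327, 0.113]
tool_rot: [-0.0, 0.988, 0.153, 0.002]
contact_force: [3.7, 7.6, 1.6]
gripper_width: 0.0186
gripper_force: 58.8
```

```bash
python3 - <<'E'
from h import *
s=env.state();print(s["clock"],s["ee_pos"],s["contact_force"],s["torque"],s["gripper_width"],s["q"])
p=s["ee_pos"][:2]-[.5631,.0772];print(np.hypot(*p),np.degrees(np.arctan2(p[1],p[0])))
E
python3 - <<'E'
import numpy as np
a=np.radians(-93);print(.5631+.045*np.cos(a),.0772+.045*np.sin(a))
E
python3 arc.py -93 -20 10 .5631 .0772 .56075 .03226
```

```text
5.75 [0.56174818 0.03265718 0.11298161] [3.70176131 7.55560297 1.639711  ] [ 1.38224642 -0.56841775  0.00876667] 0.018613285003981184 [3.65457695e-02 4.96131178e-01 1.84613972e+00 9.78129039e-04
 7.96227782e-01 1.30031945e+00]
0.04456332577501872 -91.73831816117185
0.5607448819690676 0.032261670936044186
-113.0 [np.float64(-0.0135), np.float64(-0.008), 0]
-133.0 [np.float64(-0.0234), np.float64(-0.02), 0]
-153.0 [np.float64(-0.0286), np.float64(-0.0348), 0]
-173.0 [np.float64(-0.0284), np.float64(-0.0504), 0]
-193.0 [np.float64(-0.0229), np.float64(-0.065), 0]
-213.0 [np.float64(-0.0128), np.float64(-0.0769), 0]
-233.0 [np.float64(0.0008), np.float64(-0.0846), 0]
-253.0 [np.float64(0.0162), np.float64(-0.0871), 0]
-273.0 [np.float64(0.0316), np.float64(-0.0843), 0]
-293.0 [np.float64(0.0451), np.float64(-0.0763), 0]
```

Low forces, tracking well. Continuing clockwise.

Request:
step_arm([
  {"delta_pos":[-0.0135,-0.008,0],"twist":[0,0,0]},
  {"delta_pos":[-0.0234,-0.02,0],"twist":[0,0,0]},
  {"delta_pos":[-0.0286,-0.0348,0],"twist":[0,0,0]},
  {"delta_pos":[-0.0284,-0.0504,0],"twist":[0,0,0]},
  {"delta_pos":[-0.0229,-0.065,0],"twist":[0,0,0]},
  {"delta_pos":[-0.0128,-0.0769,0],"twist":[0,0,0]},
  {"delta_pos":[0.0008,-0.0846,0],"twist":[0,0,0]},
  {"delta_pos":[0.0162,-0.0871,0],"twist":[0,0,0]},
  {"delta_pos":[0.0316,-0.0843,0],"twist":[0,0,0]},
  {"delta_pos":[0.0451,-0.0763,0],"twist":[0,0,0]},
])

```text
clock: 7.0
ee_pos: [0.5794, 0.1198, 0.1128]
tool_rot: [-0.0, 0.988, 0.153, -0.001]
contact_force: [-4.8, -1.8, 11.5]
gripper_width: 0.0186
gripper_force: 60.3
```

```bash
python3 - <<'E'
from h import *
s=env.state();print(s["clock"],s["ee_pos"],s["contact_force"],s["torque"],s["gripper_width"])
p=s["ee_pos"][:2]-[.5631,.0772];print(np.hypot(*p),np.degrees(np.arctan2(p[1],p[0])))
a=np.radians(-293);print(.5631+.045*np.cos(a),.0772+.045*np.sin(a))
E
python3 arc.py 67 -14 4 .5631 .0772 .58068 .11862
python3 arc.py 11 -5 6 .5631 .0772 .58068 .11862
```

```text
7.0 [0.57938979 0.11981008 0.11281642] [-4.81284742 -1.77866393 11.54170375] [-0.40556763  0.73696969  0.00771169] 0.0185978958630893
0.04561771905863551 69.07820161815305
0.5806829007820173 0.11862271840535982
53.0 [np.float64(0.0074), np.float64(0.0081), 0]
39.0 [np.float64(0.0126), np.float64(0.0177), 0]
25.0 [np.float64(0.0154), np.float64(0.0284), 0]
11.0 [np.float64(0.0154), np.float64(0.0393), 0]
6.0 [np.float64(0.0148), np.float64(0.0432), 0]
1.0 [np.float64(0.0139), np.float64(0.047), 0]
-4.0 [np.float64(0.0126), np.float64(0.0507), 0]
-9.0 [np.float64(0.011), np.float64(0.0543), 0]
-14.0 [np.float64(0.0091), np.float64(0.0577), 0]
-19.0 [np.float64(0.0069), np.float64(0.061), 0]
```

Request:
step_arm([
  {"delta_pos":[0.0074,0.0081,0],"twist":[0,0,0]},
  {"delta_pos":[0.0126,0.0177,0],"twist":[0,0,0]},
  {"delta_pos":[0.0154,0.0284,0],"twist":[0,0,0]},
  {"delta_pos":[0.0154,0.0393,0],"twist":[0,0,0]},
  {"delta_pos":[0.0148,0.0432,0],"twist":[0,0,0]},
  {"delta_pos":[0.0139,0.047,0],"twist":[0,0,0]},
  {"delta_pos":[0.0126,0.0507,0],"twist":[0,0,0]},
  {"delta_pos":[0.011,0.0543,0],"twist":[0,0,0]},
  {"delta_pos":[0.011,0.0543,0],"twist":[0,0,0]},
])

```text
clock: 8.12
ee_pos: [0.6073, 0.0709, 0.1129]
tool_rot: [-0.0, 0.988, 0.153, 0.0]
contact_force: [1.4, 0.9, 6.2]
gripper_width: 0.0185
gripper_force: 60.0
```

```bash
cat > st.py <<'E'
from h import *
s=env.state();print(s["clock"],s["ee_pos"],s["contact_force"],s["gripper_width"])
p=s["ee_pos"][:2]-[.5631,.0772];print(np.hypot(*p),np.degrees(np.arctan2(p[1],p[0])))
u=p/np.hypot(*p);print("tangential force",np.array(s["contact_force"][:2])@[-u[1],u[0]],"radial",np.array(s["contact_force"][:2])@u)
E
python3 st.py; python3 arc.py -9 -1 8 .5631 .0772 .60755 .07016
```

```text
8.125 [0.60733658 0.07093987 0.11293245] [1.35180506 0.94691853 6.21624068] 0.01848379554163069
0.044677334098003646 -8.054719312130432
tangential force 1.12699016180028 radial 1.2057880339978946
-10.0 [np.float64(-0.0004), np.float64(0.0007), 0]
-11.0 [np.float64(-0.0007), np.float64(0.0014), 0]
-12.0 [np.float64(-0.0011), np.float64(0.0021), 0]
-13.0 [np.float64(-0.0015), np.float64(0.0028), 0]
-14.0 [np.float64(-0.0019), np.float64(0.0034), 0]
-15.0 [np.float64(-0.0023), np.float64(0.0041), 0]
-16.0 [np.float64(-0.0028), np.float64(0.0048), 0]
-17.0 [np.float64(-0.0032), np.float64(0.0054), 0]
```

Request:
step_arm([
  {"delta_pos":[-0.0004,0.0007,0],"twist":[0,0,0]},
  {"delta_pos":[-0.0007,0.0014,0],"twist":[0,0,0]},
  {"delta_pos":[-0.0011,0.0021,0],"twist":[0,0,0]},
  {"delta_pos":[-0.0015,0.0028,0],"twist":[0,0,0]},
  {"delta_pos":[-0.0015,0.0028,0],"twist":[0,0,0]},
  {"delta_pos":[-0.0015,0.0028,0],"twist":[0,0,0]},
])

```text
clock: 8.88
ee_pos: [0.6073, 0.0706, 0.113]
tool_rot: [-0.002, 0.988, 0.153, 0.001]
contact_force: [3.1, 14.8, 3.7]
gripper_width: 0.0183
gripper_force: 59.7
```

```bash
python3 st.py;python3 arc.py -13 -1 6 .5631 .0772 .60695 .06708
```

```text
8.875 [0.60730263 0.07059286 0.11297769] [ 3.0843941  14.81123984  3.65786734] 0.018258848175042232
0.044693697972961084 -8.501288427940683
tangential force 15.104472993505162 radial 0.860934399653619
-14.0 [np.float64(-0.0004), np.float64(0.0007), 0]
-15.0 [np.float64(-0.0008), np.float64(0.0013), 0]
-16.0 [np.float64(-0.0013), np.float64(0.002), 0]
-17.0 [np.float64(-0.0017), np.float64(0.0026), 0]
-18.0 [np.float64(-0.0021), np.float64(0.0033), 0]
-19.0 [np.float64(-0.0026), np.float64(0.0039), 0]
```

The stop is reached: measured motion has stalled at −8.5°, matching the unit's +x at −8.6°, with 15 N of force. I'll push slightly more to confirm.

Request:
step_arm([
  {"delta_pos":[-0.0008,0.0013,0],"twist":[0,0,0]},
  {"delta_pos":[-0.0013,0.002,0],"twist":[0,0,0]},
  {"delta_pos":[-0.0013,0.002,0],"twist":[0,0,0]},
  {"delta_pos":[-0.0013,0.002,0],"twist":[0,0,0]},
])

```text
clock: 9.38
ee_pos: [0.6072, 0.0703, 0.113]
tool_rot: [-0.003, 0.988, 0.153, 0.002]
contact_force: [5.5, 24.2, 2.5]
gripper_width: 0.0184
gripper_force: 59.7
```

```bash
python3 st.py
python3 - <<'E'
from h import *
f=optics.grab_frame("scene");F=f["frame"]
cv2.imwrite("pics/s2.png",cv2.resize(F[180:225,230:290],None,fx=13,fy=13,interpolation=cv2.INTER_CUBIC))
a=np.radians(-16);print(.5631+.045*np.cos(a),.0772+.045*np.sin(a))
E
for r in "-16 7.5 1" "-8.5 22 10"; do python3 arc.py $r .5631 .0772 .60636 .0648;done
```

```text
9.375 [0.60723365 0.07031507 0.11301671] [ 5.462755   24.2267936   2.51638628] 0.018365300122154753
0.044667451722990095 -8.866781865560002
tangential force 24.779284583215006 radial 1.6632125653038634
0.6063567763172244 0.06479631898823504
-8.5 [np.float64(0.0029), np.float64(-0.0051), 0]
13.5 [np.float64(0.0074), np.float64(-0.0217), 0]
35.5 [np.float64(0.0053), np.float64(-0.0387), 0]
57.5 [np.float64(-0.003), np.float64(-0.0538), 0]
79.5 [np.float64(-0.0163), np.float64(-0.0646), 0]
101.5 [np.float64(-0.0327), np.float64(-0.0696), 0]
123.5 [np.float64(-0.0499), np.float64(-0.0682), 0]
145.5 [np.float64(-0.0652), np.float64(-0.0604), 0]
167.5 [np.float64(-0.0764), np.float64(-0.0474), 0]
189.5 [np.float64(-0.0821), np.float64(-0.0312), 0]
211.5 [np.float64(-0.0812), np.float64(-0.014), 0]
```

View pics/s2.png

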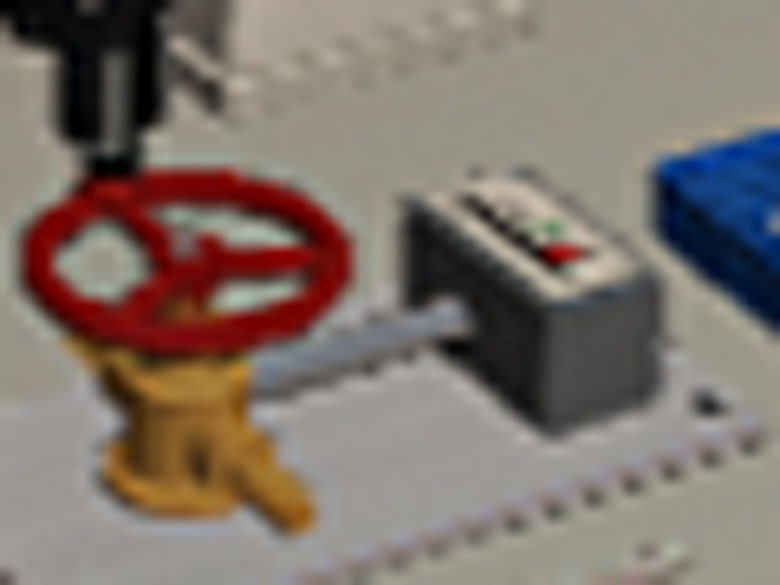

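The pointer has moved to the robot side of the green tick, at its −x end, so the valve is shut. Force is 25 N against the hard stop. Now backing off; the unloaded stop angle is about −8.0° by TCP, so I need to end at 712°.

Request:
step_arm([
  {"delta_pos":[0.0029,-0.0051,0],"twist":[0,0,0]},
  {"delta_pos":[0.0074,-0.0217,0],"twist":[0,0,0]},
  {"delta_pos":[0.0053,-0.0387,0],"twist":[0,0,0]},
  {"delta_pos":[-0.003,-0.0538,0],"twist":[0,0,0]},
  {"delta_pos":[-0.0163,-0.0646,0],"twist":[0,0,0]},
  {"delta_pos":[-0.0327,-0.0696,0],"twist":[0,0,0]},
  {"delta_pos":[-0.0499,-0.0682,0],"twist":[0,0,0]},
  {"delta_pos":[-0.0652,-0.0604,0],"twist":[0,0,0]},
  {"delta_pos":[-0.0764,-0.0474,0],"twist":[0,0,0]},
  {"delta_pos":[-0.0821,-0.0312,0],"twist":[0,0,0]},
])

```text
clock: 10.68
ee_pos: [0.5183, 0.0705, 0.113]
tool_rot: [-0.001, 0.988, 0.153, 0.001]
contact_force: [8.2, 5.7, 2.3]
gripper_width: 0.0188
gripper_force: 60.4
```

```bash
python3 st.py
for a in 189.5 409.5 629.5; do p=$(python3 -c "
from math import *
a=radians($a);print(.5631+.045*cos(a),.0772+.045*sin(a))"); echo $p; python3 arc.py $a 22 10 .5631 .0772 $p|sed 's/np.float64//g';done
```

```text
10.675 [0.51827318 0.07045699 0.11296872] [8.16165651 5.69194995 2.26721609] 0.018849856709427282
0.04533113605746028 -171.44549722748644
tangential force -4.41457832363074 radial -8.917534941283385
0.5187171479308246 0.06977285773626953
211.5 [(0.0009), (0.0172), 0]
233.5 [(0.0081), (0.0327), 0]
255.5 [(0.0207), (0.0444), 0]
277.5 [(0.0367), (0.0506), 0]
299.5 [(0.0539), (0.0503), 0]
321.5 [(0.0697), (0.0437), 0]
343.5 [(0.0818), (0.0315), 0]
365.5 [(0.0886), (0.0157), 0]
387.5 [(0.0889), (-0.0015), 0]
409.5 [(0.0827), (-0.0175), 0]
0.5923251621748583 0.1114182684520014
431.5 [(-0.0117), (-0.0126), 0]
453.5 [(-0.0273), (-0.0198), 0]
475.5 [(-0.0444), (-0.0208), 0]
497.5 [(-0.0606), (-0.0152), 0]
519.5 [(-0.0736), (-0.0039), 0]
541.5 [(-0.0814), (0.0114), 0]
563.5 [(-0.083), (0.0285), 0]
585.5 [(-0.0779), (0.0449), 0]
607.5 [(-0.0672), (0.0582), 0]
629.5 [(-0.0521), (0.0666), 0]
0.5627073059025732 0.0322017134621123
651.5 [(0.017), (0.0021), 0]
673.5 [(0.0336), (-0.0023), 0]
695.5 [(0.0474), (-0.0126), 0]
717.5 [(0.0562), (-0.0273), 0]
739.5 [(0.0589), (-0.0443), 0]
761.5 [(0.0551), (-0.061), 0]
783.5 [(0.0453), (-0.0751), 0]
805.5 [(0.0309), (-0.0845), 0]
827.5 [(0.014), (-0.0878), 0]
849.5 [(-0.0029), (-0.0845), 0]
```

Request:
step_arm([
  {"delta_pos":[0.0009,0.0172,0],"twist":[0,0,0]},
  {"delta_pos":[0.0081,0.0327,0],"twist":[0,0,0]},
  {"delta_pos":[0.0207,0.0444,0],"twist":[0,0,0]},
  {"delta_pos":[0.0367,0.0506,0],"twist":[0,0,0]},
  {"delta_pos":[0.0539,0.0503,0],"twist":[0,0,0]},
  {"delta_pos":[0.0697,0.0437,0],"twist":[0,0,0]},
  {"delta_pos":[0.0818,0.0315,0],"twist":[0,0,0]},
  {"delta_pos":[0.0886,0.0157,0],"twist":[0,0,0]},
  {"delta_pos":[0.0889,-0.0015,0],"twist":[0,0,0]},
  {"delta_pos":[0.0827,-0.0175,0],"twist":[0,0,0]},
])

```text
clock: 11.92
ee_pos: [0.5925, 0.1119, 0.1129]
tool_rot: [0.0, 0.988, 0.153, 0.001]
contact_force: [0.7, -6.0, 8.3]
gripper_width: 0.0183
gripper_force: 60.8
```

```bash
python3 st.py
```

```text
11.925 [0.59247543 0.11191047 0.11290871] [ 0.65389329 -6.00053168  8.28920752] 0.018327636508431028
0.04547233273092868 49.758799960736695
tangential force -4.3755214335538115 radial -4.157976558240649
```

Request:
step_arm([
  {"delta_pos":[-0.0117,-0.0126,0],"twist":[0,0,0]},
  {"delta_pos":[-0.0273,-0.0198,0],"twist":[0,0,0]},
  {"delta_pos":[-0.0444,-0.0208,0],"twist":[0,0,0]},
  {"delta_pos":[-0.0606,-0.0152,0],"twist":[0,0,0]},
  {"delta_pos":[-0.0736,-0.0039,0],"twist":[0,0,0]},
  {"delta_pos":[-0.0814,0.0114,0],"twist":[0,0,0]},
  {"delta_pos":[-0.083,0.0285,0],"twist":[0,0,0]},
  {"delta_pos":[-0.0779,0.0449,0],"twist":[0,0,0]},
  {"delta_pos":[-0.0672,0.0582,0],"twist":[0,0,0]},
  {"delta_pos":[-0.0521,0.0666,0],"twist":[0,0,0]},
])

```text
clock: 13.18
ee_pos: [0.561, 0.0326, 0.1128]
tool_rot: [-0.001, 0.988, 0.152, -0.002]
contact_force: [-3.3, 11.2, 12.0]
gripper_width: 0.0187
gripper_force: 61.2
```

```bash
python3 st.py;python3 arc.py 629.5 20.5 4 .5631 .0772 .56271 .0322
```

```text
13.175 [0.56104454 0.03260435 0.11280727] [-3.3186176  11.18021285 11.99140139] 0.01867086755923338
0.044642998444313464 -92.63895854664773
tangential force -3.8298601498364047 radial -11.015559601251644
650.0 [np.float64(0.0159), np.float64(0.0022), 0]
670.5 [np.float64(0.0315), np.float64(-0.0013), 0]
691.0 [np.float64(0.0449), np.float64(-0.0101), 0]
711.5 [np.float64(0.0544), np.float64(-0.023), 0]
```

Request:
step_arm([
  {"delta_pos":[0.0159,0.0022,0],"twist":[0,0,0]},
  {"delta_pos":[0.0315,-0.0013,0],"twist":[0,0,0]},
  {"delta_pos":[0.0449,-0.0101,0],"twist":[0,0,0]},
  {"delta_pos":[0.0544,-0.023,0],"twist":[0,0,0]},
  {"delta_pos":[0.0544,-0.023,0],"twist":[0,0,0]},
  {"delta_pos":[0.0544,-0.023,0],"twist":[0,0,0]},
  {"delta_pos":[0.0544,-0.023,0],"twist":[0,0,0]},
])

```text
clock: 14.05
ee_pos: [0.6074, 0.0713, 0.1129]
tool_rot: [-0.0, 0.988, 0.153, 0.0]
contact_force: [1.6, 3.6, 7.9]
gripper_width: 0.0188
gripper_force: 61.0
```

```bash
python3 st.py
python3 - <<'E'
from h import *
print(env.state()["tool_rot"],env.state()["joint_velocities"].round(4))
f=optics.grab_frame("scene")
a=cv2.resize(f["frame"][185:210,252:285],None,fx=20,fy=20,interpolation=cv2.INTER_CUBIC)
g=optics.grab_frame("wrist")["frame"]
cv2.imwrite("pics/s3.png",a);cv2.imwrite("pics/w4.png",g)
E
```

```text
14.05 [0.60737741 0.07133353 0.11294504] [1.57486281 3.57250863 7.93964076] 0.018753945225257654
0.04466435781201879 -7.547359026560372
tangential force 3.7484100496564916 radial 1.0919857348254243
[-3.59719243e-04  9.88254501e-01  1.52816337e-01  2.82439204e-04] [ 0.0009 -0.0007  0.0008  0.0016 -0.0001  0.0016]
```

View pics/s3.png

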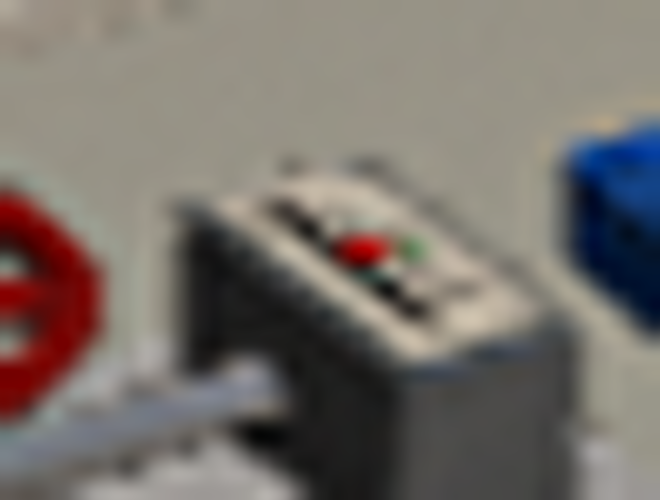

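View pics/w4.png

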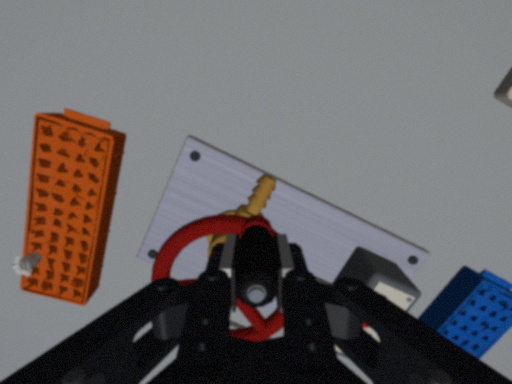

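The red pointer is on the green tick and the grip is firm. The handle is about 0.5° past two turns, so I'll trim it slightly.

Request:
step_arm([
  {"delta_pos":[-0.0002,0.0004,0],"twist":[0,0,0]},
  {"delta_pos":[-0.0002,0.0004,0],"twist":[0,0,0]},
  {"delta_pos":[-0.0002,0.0004,0],"twist":[0,0,0]},
  {"delta_pos":[-0.0002,0.0004,0],"twist":[0,0,0]},
  {"delta_pos":[-0.0002,0.0004,0],"twist":[0,0,0]},
])

```text
clock: 14.78
ee_pos: [0.6073, 0.0708, 0.1129]
tool_rot: [-0.0, 0.988, 0.153, 0.0]
contact_force: [2.0, 2.3, 6.7]
gripper_width: 0.0185
gripper_force: 60.9
```

```bash
python3 st.py; python3 -c "
from h import *
print(workorder.job_done())"
```

```text
14.775 [0.60729967 0.07081242 0.11294092] [1.96158852 2.26197025 6.70059424] 0.01849826000102194
0.044658841449457 -8.223257499061308
tangential force 2.519280602927375 radial 1.6178887904306904
the job is handed in; nothing more can be done
None
```

I screwed the valve shut against its stop, backed it off two full turns to within about 0.2° by the arm's readings, and handed the job in still gripping the handle, with the pointer on the green tick when last checked, just before a final trim of under 1°.

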